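# Find the free bay of the bench power trough

## Robot

A 6-joint arm with a two-finger parallel gripper is mounted at the origin on the work surface. World frame = base frame: x ahead of the robot, y to its left, z up, the work surface at z = 0. Lengths are in m, angles in degrees, forces in N, time in s.
With the tool pointing down it reaches from about 0.4 to 0.825 m from the base axis. Payload 7 kg.
Tool frame: the origin (TCP) lies at the very end of the fingers, on their centre line; the grasp point (between the pads) lies 19 mm behind it; z points along the fingers, y is the direction in which the jaws open and shut (so a half turn about z gives the same grasp; the last joint's range is limited). The gripper opens to 88 mm and grips with 3 to 60 N. Pads are 19 mm wide; open, the fingers measure 130 mm over their backs; the gripper's body (78 mm by 193 mm) begins 47 mm behind the grasp point.
Start: joints at [93.398, 20.546, 0.682, 0, -70.136, -16.507], TCP at [0.153, 0.657, 0.227] pointing down, gripper open.
Joint ranges: [-176.03, 176.03], [-82.01, 121.73], [-58.28, 71.71], [-173.87, 95.51], [-174.79, -0.11], [-173.66, 173.66]. Speed limits (degrees/s): [136.94, 136.94, 172.46, 180, 180, 180].

## Interface

Orientations are given as [roll, pitch, yaw] about the fixed x, y, z axes, in that order (R = Rz(yaw) Ry(pitch) Rx(roll)).
In Python, from plant import telemetry, snapshot, calibration, workorder gives the robot as it stands. The module is installed in compiled form; this text tells all that it offers.
- The arm moves only by the tool step_arm, never from a script. Its argument "plan" is text: rows parted by semicolons, each of 7 numbers parted by spaces: the finger opening in cm, from 0 to 8.76, then the shift along the tool's x, y, z in cm, then the turn, a rotation vector about the tool's x, y, z in degrees. A call has 1 to 12 rows; each row shifts and turns the commanded pose from where the row before left it, along the tool's axes as they then stand; what a row does not reach is not made up. A row lasts 1/12 s, in which the tool goes at most 41.7 mm and 7.16 degrees, less where a joint would pass 70% of its speed; a pose out of reach is approached as far as the arm can. A call with a gripper value outside its range is refused whole. The fingers move at their own pace and stop on an object; the grip force is fixed at half the most. Time passes only in rows, so rows that do not move let the fingers close. It gives the time, the measured TCP pose, the force and the opening at its end, in the units of the state.
- telemetry.get_obs(): the state, without advancing time (a new reading comes with each control period).
- snapshot(name): name is "scene" or "top" or "wrist"; returns the picture (420x560x3 uint8, blue, green, red); there is no depth.
- calibration(name): a dict with "K" (3x3 intrinsics, pixels), "k1" (the pictures are not rectified: a ray, as slopes to the right and down, at radius r is drawn at 1 + k1 r^2 times it, then the intrinsics apply), "camera_from_world" (4x4, takes a point from world to camera coordinates). Camera axes: x right, y up, looking along -z (the intrinsics and any distortion apply to the point x, -y, -z); pixel columns grow to the right and rows downward; lengths in m; the calibration is good to about 2 mm. A picture is of the moment at which its call begins: read the wrist's pose just before it. calibration takes no time and is no camera call; for the wrist camera it gives the pose at the moment of the call.
- workorder.close_job(): hands the job in, once; it reports no verdict.
The state is a dict: "clock": time; "joint_pos": joint angles; "qvel": joint speeds; "tau": joint torques, N m; "tool_pos": TCP position; "orientation": TCP orientation; "force": force on the tool from outside, world axes, zero at the start; "moment": the same for the moment, N m; "opening": finger opening in m.
Only numpy, scipy, OpenCV 4.12 (cv2) and the standard library are available. Lean on these libraries where they do the work, as an engineer would, in place of code of your own. Each camera call takes 0.05 s, during which the arm holds its last target.

## Task

One of the four identical covers of the power trough on the bench has a free bay under it; the other bays are full and their covers will not tilt. With closed fingers press down lightly on the front part of each cover until you find the one that rocks, then push its front down until it is open as far as it goes, and leave it standing open. Do not force the covers that stand firm, grasp nothing, and leave the tools and other things on and around the trough where they are.

Things in the scene. Friction and masses are not known exactly. Their poses are not given: they have to be found in the camera images.
- trough: Fixed grey bench power trough, 600 mm long (y), 150 deep (x), 95 high. Origin: centre of its underside, on the bench; x points away from the robot, z up; yaw within 0.2 rad. Flush in its top: four identical aluminium covers in a row, a bay under each. Three bays, not always the same, hold a tall adapter that all but touches the cover from below; one bay is free. Nothing shows which.
- cover1 (a joint): Tilt of cover 1 (leftmost seen from the robot), rad: 0 shut and flush; grows as the front edge (nearest the robot) sinks and the rear edge rises; stop at 1.13. Never tilts the other way. Over a full bay it gives about 1 mm (under 0.03 rad), then stands firm. Over the free bay it turns against a light friction of 0.06 N m (2 N at the press point), is balanced, has no spring, and stays where it is left.
- cover2 (a joint): Tilt of cover 2 (second from the left), rad: 0 shut and flush; grows as the front edge (nearest the robot) sinks and the rear edge rises; stop at 1.13. Never tilts the other way. Over a full bay it gives about 1 mm (under 0.03 rad), then stands firm. Over the free bay it turns against a light friction of 0.06 N m (2 N at the press point), is balanced, has no spring, and stays where it is left.
- cover3 (a joint): Tilt of cover 3 (third from the left), rad: 0 shut and flush; grows as the front edge (nearest the robot) sinks and the rear edge rises; stop at 1.13. Never tilts the other way. Over a full bay it gives about 1 mm (under 0.03 rad), then stands firm. Over the free bay it turns against a light friction of 0.06 N m (2 N at the press point), is balanced, has no spring, and stays where it is left.
- cover4 (a joint): Tilt of cover 4 (rightmost), rad: 0 shut and flush; grows as the front edge (nearest the robot) sinks and the rear edge rises; stop at 1.13. Never tilts the other way. Over a full bay it gives about 1 mm (under 0.03 rad), then stands firm. Over the free bay it turns against a light friction of 0.06 N m (2 N at the press point), is balanced, has no spring, and stays where it is left.
- cover1_press (a point): Press point on top of cover 1 (105 mm in x, 100 in y, 5 thick; centred at trough x = 0, y = +195 mm): the middle of three dark ribs, 35 mm behind the front edge, 30 mm in front of the pivot line, which runs along y. 95 mm up when shut. Fingertips 22 mm or less in x that go straight down here reach the cover's stop about 40 mm below the deck; its rear edge then stands 36 mm above the deck.
- cover2_press (a point): Press point on top of cover 2 (105 mm in x, 100 in y, 5 thick; centred at trough x = 0, y = +65 mm): the middle of three dark ribs, 35 mm behind the front edge, 30 mm in front of the pivot line, which runs along y. 95 mm up when shut. Fingertips 22 mm or less in x that go straight down here reach the cover's stop about 40 mm below the deck; its rear edge then stands 36 mm above the deck.
- cover3_press (a point): Press point on top of cover 3 (105 mm in x, 100 in y, 5 thick; centred at trough x = 0, y = -65 mm): the middle of three dark ribs, 35 mm behind the front edge, 30 mm in front of the pivot line, which runs along y. 95 mm up when shut. Fingertips 22 mm or less in x that go straight down here reach the cover's stop about 40 mm below the deck; its rear edge then stands 36 mm above the deck.
- cover4_press (a point): Press point on top of cover 4 (105 mm in x, 100 in y, 5 thick; centred at trough x = 0, y = -195 mm): the middle of three dark ribs, 35 mm behind the front edge, 30 mm in front of the pivot line, which runs along y. 95 mm up when shut. Fingertips 22 mm or less in x that go straight down here reach the cover's stop about 40 mm below the deck; its rear edge then stands 36 mm above the deck.
- flux_bottle: Amber flux bottle with white cap, 22 mm across, 50 mm high, upright on the deck strip between covers 2 and 3, towards its rear. Origin at the centre of its base. A bystander.
- tip_tin: Small round steel tin, 41 mm across, 30 mm high, on the deck at the trough's left end. Origin at the centre of its base. A bystander.
- screwdriver: Screwdriver with red handle, 190 mm long, lying on the bench in front of the trough. A bystander.
- pliers: Red-handled pliers, 165 mm long, lying in front of the trough. Origin under the rivet. A bystander.
- solder_reel: Reel of solder, 56 mm across, 40 mm high, standing on its flange behind the trough. Origin at the centre of its base. A bystander.
- circuit_board: Green circuit board, 90 x 120 mm, on four 9 mm feet, behind the trough, 23 mm high in all. Origin under its centre. A bystander.
- multimeter: Blue hand multimeter, 150 x 75 x 34 mm, lying on its back behind the trough. Origin under its centre. A bystander.
- tape_measure: Yellow tape measure, 62 x 34 x 60 mm, standing behind the trough's right end. Origin under its centre. A bystander.

How it is judged:
By the outcome, as a careful person would: the job done as asked, in the order asked, and still so for the second after the job is handed in, with the robot touching nothing.
It also fails if it takes over 61 s, if anything falls off the work surface, if the arm or the gripper's body presses on something with over 40 N, if the wrist force passes 120 N, or if a joint passes its speed limit or range.

## Working session

There is one attempt and no reset: what is moved stays moved. The work goes in short steps, Python scripts to look and compute and a tool call to move; the robot and the scene stay as the last step left them, time stands still between calls to the robot, and variables do not carry over. Pictures are saved under pics/ and viewed, and the job is handed in when it is done.

Besides the shell and the picture viewer there is one more tool, called after "Emit:" as name(argument=value, ...) on one line, values as JSON. step_arm: Moves the arm, as the interface text tells. Its arguments: {"type":"object","properties":{"plan":{"type":"string"}},"required":["plan"]}

```bash
mkdir -p pics
python3 - <<'E'
from plant import telemetry, snapshot, calibration
import cv2
o=telemetry.get_obs(); print({k:o[k] for k in ('clock','tool_pos','orientation','force','moment','opening')})
for n in('top','scene'):
    cv2.imwrite(f'pics/{n}0.png',snapshot(n)); c=calibration(n); print(n,c)
E
```

```text
{'clock': 0.0, 'tool_pos': array([0.15299244, 0.65693128, 0.2256218 ]), 'orientation': array([ 1.79905369e+02, -9.08023788e-03, -1.31114545e+01]), 'force': array([0.17060088, 0.3331736 , 0.03691731]), 'moment': array([ 0.03020643, -0.04331801,  0.02278155]), 'opening': 0.08747706097426287}
top {'K': array([[489.44182941,   0.        , 281.51889953],
       [  0.        , 489.44182941, 209.85136544],
       [  0.        ,   0.        ,   1.        ]]), 'k1': -0.10224103981704714, 'camera_from_world': array([[ 0.00389028, -0.99996355, -0.0076001 ,  0.02099601],
       [ 0.99606572,  0.00320203,  0.08855971, -0.58234396],
       [-0.08853215, -0.00791472,  0.99604187, -1.03132284],
       [ 0.        ,  0.        ,  0.        ,  1.        ]])}
scene {'K': array([[387.88933917,   0.        , 275.52696874],
       [  0.        , 387.88933917, 204.72505797],
       [  0.        ,   0.        ,   1.        ]]), 'k1': -0.08252924175725775, 'camera_from_world': array([[ 0.87037706,  0.49231121, -0.00856982, -0.51092138],
       [-0.3047764 ,  0.55233318,  0.77591198,  0.08052678],
       [ 0.38672356, -0.67272411,  0.63078297, -1.17596358],
       [ 0.        ,  0.        ,  0.        ,  1.        ]])}
```

View pics/top0.png

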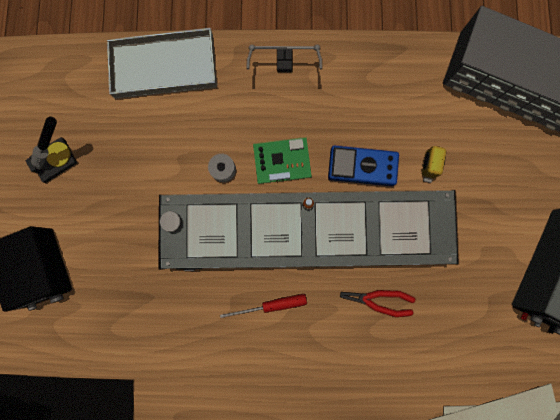

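View pics/scene0.png

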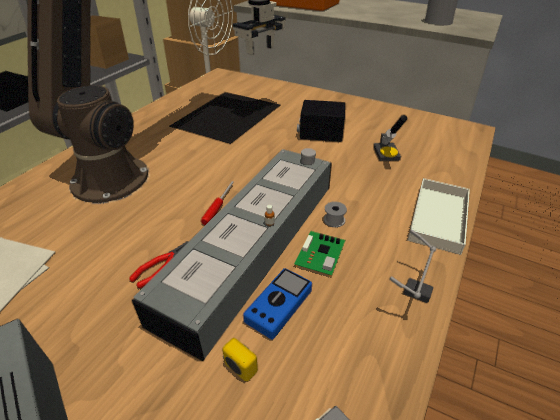

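The top view shows the trough spanning about (160–457, 192–268). The covers are near (212,231), (276,230), (340,229) and (405,228), with ribs about 9 px below each centre. The bottle is at (308,203) and the tin at (170,222). Next I'll measure the covers and ribs.

```bash
cat > h.py <<'E'
import numpy as np, cv2
from plant import telemetry, snapshot, calibration
def cast(n,px,z,c=None):
    c=c or calibration(n); K=c['K']
    px=np.atleast_2d(np.float64(px))
    u=cv2.undistortPoints(px.reshape(-1,1,2),K,np.array([c['k1'],0,0,0.])).reshape(-1,2)
    T=c['camera_from_world']; R=T[:3,:3]; o=-R.T@T[:3,3]
    d=np.c_[u[:,0],-u[:,1],-np.ones(len(u))]@R
    return o+d*((z-o[2])/d[:,2])[:,None]
E
python3 - <<'E'
from h import *
im=cv2.imread('pics/top0.png')
hsv=cv2.cvtColor(im,cv2.COLOR_BGR2HSV)
m=((hsv[...,2]>140)&(hsv[...,1]<50)).astype('uint8'); 
m[:180]=0;m[280:]=0;m[:,:180]=0;m[:,450:]=0
m2=cv2.morphologyEx(m,cv2.MORPH_CLOSE,np.ones((7,7)))
n,l,s,c=cv2.connectedComponentsWithStats(m2)
P=[]
for i in range(1,n):
    if s[i,4]<500: continue
    ct=cv2.findContours((l==i).astype('uint8'),0,1)[0][0]
    r=cv2.minAreaRect(ct)
    ctr=cast('top',r[0],.095)[0]
    x,y,w,h,_=s[i]
    sub=im[y+4:y+h-4,x+4:x+w-4].min(2)
    ys,xs=np.where(sub<110)
    rib=cast('top',[xs.mean()+x+4,ys.mean()+y+4],.095)[0]
    box=cast('top',cv2.boxPoints(r),.095)
    print(np.round(r[0],1),r[1],r[2],ctr,'rib',rib, len(xs)); P.append(ctr)
P=np.array(P);P=P[P[:,1].argsort()]
d=P[-1]-P[0]; print(np.linalg.norm(d),np.degrees(np.arctan2(-d[0],d[1])),P.mean(0))
big=cv2.resize(im[180:280,150:470],None,fx=2.5,fy=2.5,interpolation=cv2.INTER_CUBIC);cv2.imwrite('pics/crop.png',big)
E
```

```text
[340.3 228.7] (50.39608383178711, 48.85102081298828) 88.69805145263672 [ 0.53851075 -0.09593284  0.095     ] rib [ 0.52169406 -0.0974214   0.095     ] 82
[404.1 227.6] (50.60029983520508, 47.320648193359375) 88.21009063720703 [ 0.54098514 -0.22540999  0.095     ] rib [ 0.52456675 -0.22843618  0.095     ] 92
[211.5 230.5] (51.0, 47.0) 90.0 [0.53384582 0.16362904 0.095     ] rib [0.51673837 0.16277343 0.095     ] 78
[276.  229.5] (51.0, 48.0) 90.0 [0.53640612 0.03346456 0.095     ] rib [0.52001325 0.03005208 0.095     ] 91
0.3891045373378557 1.0513261084043874 [ 0.53743696 -0.03106231  0.095     ]
```

View pics/crop.png

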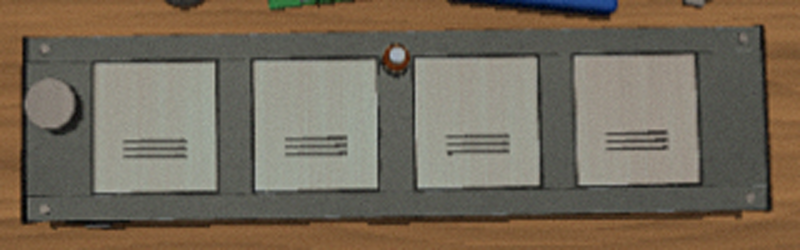

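The trough yaw is about +1.05° and the press points are at x≈0.517–0.524. I'll close the fingers, align the tool and head to cover 1 at travel height.

Emit:
step_arm(plan="0 0 0 0 0 0 -7.1; 0 0 0 0 0 0 -7.1; 0 2.36 3.34 0 0 0 0; 0 2.36 3.34 0 0 0 0; 0 2.36 3.34 0 0 0 0; 0 2.36 3.34 0 0 0 0; 0 2.36 3.34 0 0 0 0; 0 2.36 3.34 0 0 0 0; 0 2.36 3.34 0 0 0 0; 0 2.36 3.34 0 0 0 0; 0 2.36 3.34 0 0 0 0; 0 2.36 3.34 0 0 0 0")

```text
clock: 1.1
tool_pos: [0.396, 0.326, 0.2265]
orientation: [-180.0, 0.0, 1.1]
force: [0.6, 1.5, -0.6]
opening: 0.013
```

Run:
```python
from h import *
im=cv2.imread('pics/top0.png'); hsv=cv2.cvtColor(im,cv2.COLOR_BGR2HSV)
c0=np.array([.5374,-.0311]); a=np.radians(1.05); R=np.array([[np.cos(a),-np.sin(a)],[np.sin(a),np.cos(a)]])
for nm,p,z in(('tin top',(150/1+20,222),.125),('bottle cap',(308.8,202.5),.145),('bottle cap2',(308.8,204),.145)):
    w=cast('top',p,z)[0]; print(nm,w,'trough',R.T@(w[:2]-c0))
for y in(.195,.065,-.065,-.195): print('press',c0+R@[-.0175,y])
o=telemetry.get_obs();print(o['tool_pos'],o['orientation'],o['force'],o['clock'])
```

```text
tin top [0.54876813 0.24150333 0.125     ] trough [0.01636166 0.27234923]
bottle cap [ 0.58600644 -0.03015861  0.145     ] trough [4.86155265e-02 5.05245121e-05]
bottle cap2 [ 0.58311456 -0.03015514  0.145     ] trough [0.0457242  0.00010698]
press [0.51632958 0.16354657]
press [0.51871182 0.0335684 ]
press [ 0.52109406 -0.09640977]
press [ 0.5234763  -0.22638794]
[0.39596956 0.32599718 0.22653841] [-1.79997791e+02  6.55564878e-03  1.11210608e+00] [ 0.57899606  1.48173026 -0.5921199 ] 1.1
```

Emit:
step_arm(plan="0 2.35 3.31 0 0 0 0; 0 2.35 3.31 0 0 0 0; 0 2.35 3.31 0 0 0 0; 0 2.35 3.31 0 0 0 0; 0 2.35 3.31 0 0 0 0; 0 0 0 3 0 0 0; 0 0 0 3 0 0 0; 0 0 0 3 0 0 0; 0 0 0 2 0 0 0; 0 0 0 0.5 0 0 0; 0 0 0 0 0 0 0; 0 0 0 0 0 0 0")

```text
clock: 2.1
tool_pos: [0.5166, 0.165, 0.1123]
orientation: [180.0, -0.0, 1.1]
force: [-0.0, 0.3, 0.1]
opening: 0.0003
```

Run:
```python
from h import *
o=telemetry.get_obs();print(o['tool_pos'],o['orientation'],o['force'],o['moment'],o['opening'])
cv2.imwrite('pics/w1.png',snapshot('wrist'));cv2.imwrite('pics/s1.png',snapshot('scene'))
```

```text
[0.51657037 0.16499159 0.11232605] [ 1.79992423e+02 -3.16416978e-02  1.12068925e+00] [-0.02259144  0.32513956  0.05011451] [-0.00995574 -0.05592842  0.00344153] 0.0003270515421221708
```

View pics/w1.png

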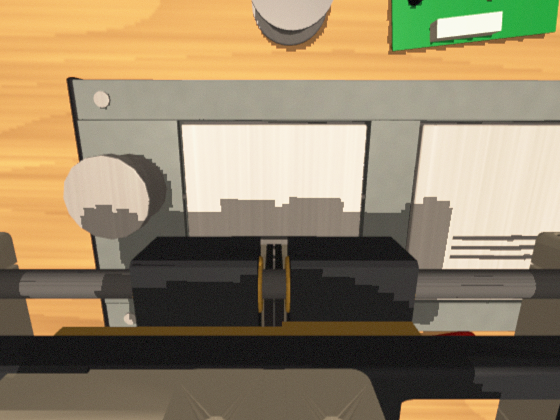

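View pics/s1.png

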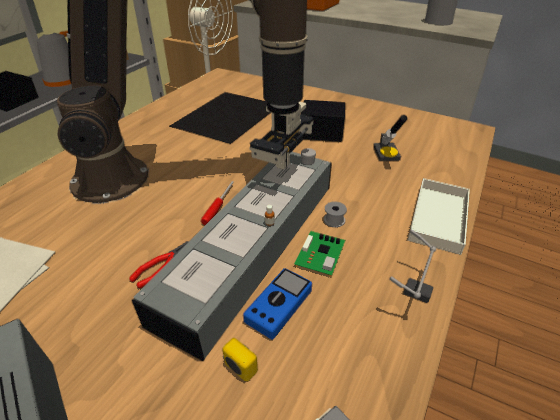

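The wrist view shows the closed fingers at (273,290), centred over cover 1. The tin at (108,195) is clear to the left. I'll come down gently.

Emit:
step_arm(plan="0 0 0 0.7 0 0 0; 0 0 0 0.6 0 0 0; 0 0 0 0.2 0 0 0; 0 0 0 0 0 0 0")

```text
clock: 2.53
tool_pos: [0.5156, 0.1645, 0.0959]
orientation: [180.0, 0.1, 1.1]
force: [0.2, -0.8, 0.3]
opening: 0.0006
```

Emit:
step_arm(plan="0 0 0 0.1 0 0 0; 0 0 0 0.1 0 0 0; 0 0 0 0 0 0 0")

```text
clock: 2.78
tool_pos: [0.5161, 0.1647, 0.0949]
orientation: [180.0, -0.0, 1.1]
force: [-0.3, -0.9, 1.1]
opening: 0.0005
```

Emit:
step_arm(plan="0 0 0 0.1 0 0 0; 0 0 0 0 0 0 0")

```text
clock: 2.95
tool_pos: [0.5162, 0.1648, 0.0947]
orientation: [-180.0, -0.0, 1.1]
force: [-4.3, -0.6, 10.5]
opening: 0.0004
```

Cover 1 stands firm: 10.5 N with almost no give. Next is cover 2.

Emit:
step_arm(plan="0 0 0 -2 0 0 0; 0 0 3.25 0 0 0 0; 0 0 3.25 0 0 0 0; 0 0 3.25 0 0 0 0; 0 0 3.35 0 0 0 0; 0 0 0 0 0 0 0; 0 0 0 1 0 0 0; 0 0 0 0.6 0 0 0; 0 0 0 0 0 0 0; 0 0 0 0 0 0 0")

```text
clock: 3.78
tool_pos: [0.5182, 0.0344, 0.0967]
orientation: [180.0, 0.1, 1.2]
force: [0.6, -0.0, -0.1]
opening: -0.0001
```

Emit:
step_arm(plan="0 0 0 0.1 0 0 0; 0 0 0 0.1 0 0 0; 0 0 0 0 0 0 0")

```text
clock: 4.03
tool_pos: [0.5186, 0.0343, 0.0955]
orientation: [-180.0, -0.0, 1.1]
force: [-0.1, -0.1, 0.0]
opening: 0.0004
```

Emit:
step_arm(plan="0 0 0 0.1 0 0 0; 0 0 0 0 0 0 0")

```text
clock: 4.2
tool_pos: [0.5187, 0.0341, 0.0949]
orientation: [-180.0, -0.0, 1.1]
force: [-0.7, 0.5, 1.6]
opening: 0.0003
```

Emit:
step_arm(plan="0 0 0 0.1 0 0 0; 0 0 0 0 0 0 0")

```text
clock: 4.37
tool_pos: [0.5188, 0.0341, 0.0947]
orientation: [-180.0, -0.1, 1.1]
force: [-3.8, 1.8, 12.1]
opening: 0.0007
```

Cover 2 is firm as well, at 12 N with no give. Next is cover 3.

Emit:
step_arm(plan="0 0 0 -2 0 0 0; 0 0 3.25 0 0 0 0; 0 0 3.25 0 0 0 0; 0 0 3.25 0 0 0 0; 0 0 3.25 0 0 0 0; 0 0 0 0 0 0 0; 0 0 0 1 0 0 0; 0 0 0 0.6 0 0 0; 0 0 0 0.2 0 0 0; 0 0 0 0 0 0 0; 0 0 0 0 0 0 0")

```text
clock: 5.28
tool_pos: [0.5209, -0.0954, 0.0952]
orientation: [180.0, 0.0, 1.2]
force: [0.4, -0.1, -0.6]
opening: 0.0005
```

Emit:
step_arm(plan="0 0 0 0.1 0 0 0; 0 0 0 0 0 0 0")

```text
clock: 5.45
tool_pos: [0.5211, -0.0957, 0.0945]
orientation: [-180.0, -0.0, 1.1]
force: [0.3, 0.2, 0.9]
opening: 0.0006
```

Emit:
step_arm(plan="0 0 0 0.1 0 0 0; 0 0 0 0 0 0 0")

```text
clock: 5.62
tool_pos: [0.5213, -0.0959, 0.0937]
orientation: [-180.0, -0.0, 1.1]
force: [-0.7, 0.4, 0.8]
opening: 0.0005
```

Emit:
step_arm(plan="0 0 0 0.1 0 0 0; 0 0 0 0 0 0 0")

```text
clock: 5.78
tool_pos: [0.5213, -0.0961, 0.0927]
orientation: [-180.0, -0.0, 1.1]
force: [-0.4, 1.8, 3.0]
opening: 0.0004
```

Emit:
step_arm(plan="0 0 0 0.1 0 0 0; 0 0 0 0 0 0 0")

```text
clock: 5.95
tool_pos: [0.5212, -0.0962, 0.0916]
orientation: [-180.0, -0.0, 1.1]
force: [-0.4, 0.9, 2.1]
opening: 0.0004
```

Cover 3 rocks: it follows the tip at about 2 N. I'll lean the gripper 10° towards the robot so its body stays clear of the bottle and the rising rear edge, then push on down.

Emit:
step_arm(plan="0 0 0 0 0 5 0; 0 0 0 0 0 5 0; 0 0 0 0 0 0 0")

```text
clock: 6.2
tool_pos: [0.5163, -0.0971, 0.0898]
orientation: [-180.0, -10.0, 1.0]
force: [-2.5, 0.3, -1.3]
opening: -0.0
```

Emit:
step_arm(plan="0 -0.05 0 0.3 0 0 0; 0 -0.05 0 0.3 0 0 0; 0 -0.05 0 0.3 0 0 0; 0 0 0 0 0 0 0")

```text
clock: 6.53
tool_pos: [0.5217, -0.0963, 0.0819]
orientation: [180.0, -10.0, 1.1]
force: [-0.7, -1.2, 0.5]
opening: -0.0
```

Emit:
step_arm(plan="0 -0.05 0 0.3 0 0 0; 0 -0.05 0 0.3 0 0 0; 0 -0.05 0 0.3 0 0 0; 0 0 0 0 0 0 0")

```text
clock: 6.87
tool_pos: [0.521, -0.0962, 0.0725]
orientation: [-180.0, -9.9, 1.1]
force: [-0.1, -0.3, -1.1]
opening: 0.0003
```

Run:
```python
from h import *
cv2.imwrite('pics/s2.png',cv2.resize(snapshot('scene')[140:320,130:370],None,fx=3,fy=3,interpolation=cv2.INTER_CUBIC))
```

```text
(no output)
```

View pics/s2.png

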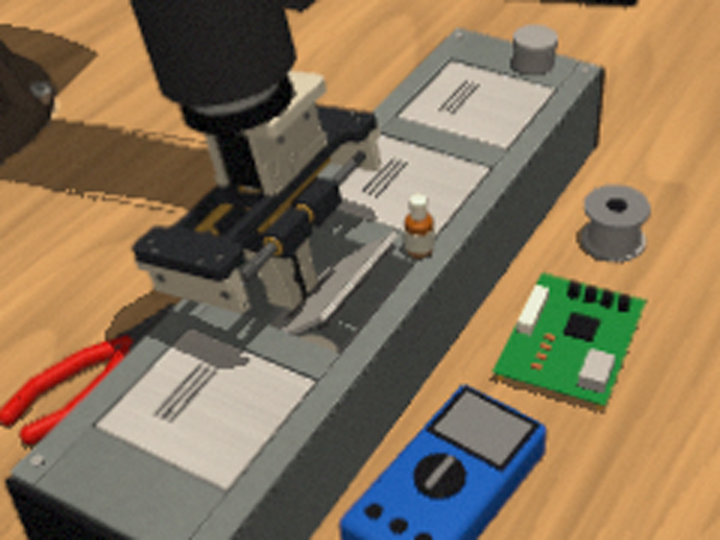

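Cover 3 is half open, with its rear edge up around (340,285). The gripper is well clear of the bottle at (418,225), so I'll continue to the stop.

Emit:
step_arm(plan="0 -0.05 0 0.3 0 0 0; 0 -0.05 0 0.3 0 0 0; 0 -0.05 0 0.3 0 0 0; 0 -0.05 0 0.3 0 0 0; 0 0 0 0 0 0 0")

```text
clock: 7.33
tool_pos: [0.5207, -0.0963, 0.0603]
orientation: [180.0, -9.9, 1.1]
force: [-0.7, 0.4, -0.5]
opening: 0.0007
```

Emit:
step_arm(plan="0 -0.04 0 0.2 0 0 0; 0 -0.04 0 0.2 0 0 0; 0 0 0 0 0 0 0")

```text
clock: 7.58
tool_pos: [0.5209, -0.0963, 0.0566]
orientation: [180.0, -10.0, 1.1]
force: [-0.4, -0.7, 0.7]
opening: 0.0004
```

Emit:
step_arm(plan="0 -0.02 0 0.1 0 0 0; 0 -0.02 0 0.1 0 0 0; 0 0 0 0 0 0 0")

```text
clock: 7.83
tool_pos: [0.5211, -0.0962, 0.0549]
orientation: [180.0, -10.0, 1.1]
force: [0.5, 0.7, 0.8]
opening: 0.0002
```

Emit:
step_arm(plan="0 -0.02 0 0.1 0 0 0; 0 0 0 0 0 0 0")

```text
clock: 8.0
tool_pos: [0.5211, -0.0963, 0.0539]
orientation: [180.0, -10.0, 1.1]
force: [-0.3, 0.5, 0.5]
opening: 0.0006
```

Emit:
step_arm(plan="0 -0.02 0 0.1 0 0 0; 0 0 0 0 0 0 0")

```text
clock: 8.17
tool_pos: [0.521, -0.0963, 0.0529]
orientation: [180.0, -10.0, 1.1]
force: [-0.9, 0.7, 1.7]
opening: 0.0005
```

Emit:
step_arm(plan="0 -0.02 0 0.1 0 0 0; 0 0 0 0 0 0 0")

```text
clock: 8.33
tool_pos: [0.521, -0.0963, 0.0518]
orientation: [180.0, -10.0, 1.1]
force: [-0.0, 0.5, 0.4]
opening: 0.0002
```

Emit:
step_arm(plan="0 -0.02 0 0.1 0 0 0; 0 0 0 0 0 0 0")

```text
clock: 8.5
tool_pos: [0.521, -0.0963, 0.0508]
orientation: [-180.0, -10.0, 1.1]
force: [-0.3, -0.1, 0.9]
opening: 0.0005
```

Emit:
step_arm(plan="0 -0.02 0 0.1 0 0 0; 0 0 0 0 0 0 0")

```text
clock: 8.67
tool_pos: [0.5209, -0.0963, 0.0498]
orientation: [180.0, -10.0, 1.1]
force: [-0.6, 0.0, 1.7]
opening: 0.0005
```

Run:
```python
from h import *
o=telemetry.get_obs();print(o['tool_pos'],o['force'],o['moment'])
cv2.imwrite('pics/s3.png',cv2.resize(snapshot('scene')[140:320,130:370],None,fx=3,fy=3,interpolation=cv2.INTER_CUBIC))
cv2.imwrite('pics/w3.png',snapshot('wrist'))
```

```text
[ 0.52093779 -0.09626346  0.04975621] [-0.62803183  0.01019678  1.71149481] [-0.01280622  0.72063572 -0.02122799]
```

View pics/s3.png

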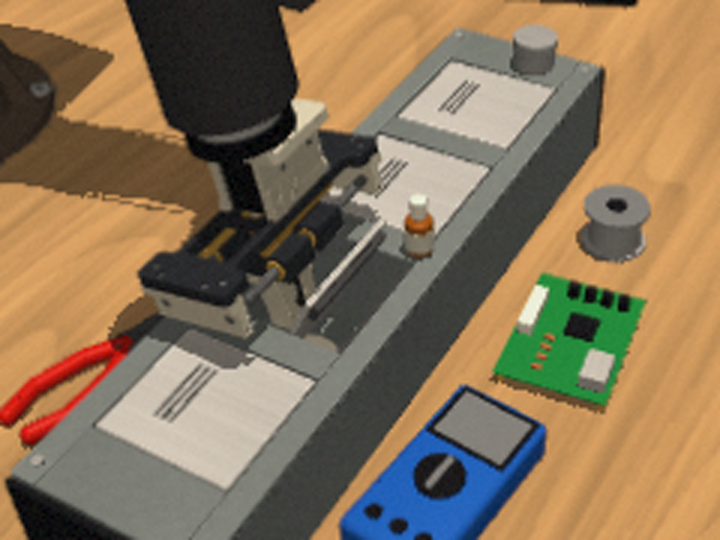

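View pics/w3.png

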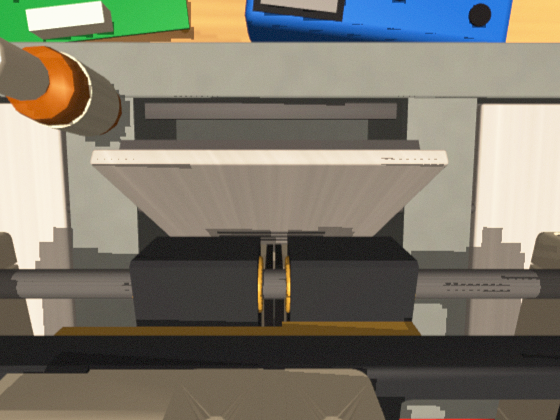

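```bash
cat > edge.py <<'E'
from h import *
from scipy.optimize import brentq
c0=np.array([.5374,-.0311]); a=np.radians(1.05); R=np.array([[np.cos(a),-np.sin(a)],[np.sin(a),np.cos(a)]])
def edge(cam,L,Rr,c=None):
    f=lambda z: np.linalg.norm(np.diff(cast(cam,[L,Rr],z,c),axis=0))-.100
    z=brentq(f,.06,.16); P=cast(cam,[L,Rr],z,c)
    return z,[R.T@(p[:2]-c0) for p in P]
E
python3 - <<'E'
from edge import *
for v in(152,157,163): print(v,edge('wrist',(92,v),(447,v)))
c=calibration('wrist');T=c['camera_from_world'];print('cam',-T[:3,:3].T@T[:3,3])
E
```

```text
152 (0.1276536557872593, [array([ 0.03151233, -0.01436523]), array([ 0.03159543, -0.1143652 ])])
157 (0.12777438697286755, [array([ 0.03010921, -0.01436636]), array([ 0.03019202, -0.11436632])])
163 (0.12791928793008817, [array([ 0.02842546, -0.0143677 ]), array([ 0.02850792, -0.11436767])])
cam [ 0.56089559 -0.09618553  0.21772453]
```

Emit:
step_arm(plan="0 -0.02 0 0.1 0 0 0; 0 0 0 0 0 0 0")

```text
clock: 8.93
tool_pos: [0.5209, -0.0963, 0.0488]
orientation: [180.0, -10.0, 1.1]
force: [-1.2, -0.3, 1.5]
opening: 0.0003
```

Emit:
step_arm(plan="0 -0.02 0 0.1 0 0 0; 0 0 0 0 0 0 0")

```text
clock: 9.1
tool_pos: [0.5208, -0.0963, 0.0479]
orientation: [180.0, -10.0, 1.1]
force: [-3.4, 0.9, 5.3]
opening: 0.0004
```

Run:
```python
from edge import *
o=telemetry.get_obs();print(o['tool_pos'],o['force'],o['moment'])
im=snapshot('wrist');cv2.imwrite('pics/w4.png',im); old=cv2.imread('pics/w3.png')
for I in(old,im):print(I[130:175:1,330].mean(1).astype(int), )
```

```text
[ 0.52079469 -0.09630833  0.04789554] [-3.44359673  0.9499366   5.27331928] [0.07280199 1.23730686 0.09342534]
[ 94  93  91  92  91  92  91  90  92  90  89  89  88  89  89  92  91  88
  89 124 192 220 221 225 224 223 227 227 228 229 228 228 227 219 187 150
 135 136 138 137 136 136 136 136 137]
[ 92  93  91  93  90  94  92  92  89  88  92  88  87  88  91  91  88  89
 128 196 222 224 223 227 225 225 228 229 229 232 229 226 220 196 159 132
 131 136 134 137 138 136 141 138 137]
```

Emit:
step_arm(plan="0 -0.02 0 0.1 0 0 0; 0 0 0 0 0 0 0; 0 0 0 0 0 0 0")

```text
clock: 9.4
tool_pos: [0.5206, -0.0964, 0.047]
orientation: [180.0, -10.0, 1.1]
force: [-3.8, 1.2, 7.4]
opening: 0.0005
```

Run:
```python
from edge import *
o=telemetry.get_obs();print(o['tool_pos'],o['force'],o['moment'])
im=snapshot('wrist');cv2.imwrite('pics/w5.png',im)
print(im[140:170,330].mean(1).astype(int))
cv2.imwrite('pics/s5.png',cv2.resize(snapshot('scene')[140:320,130:370],None,fx=3,fy=3,interpolation=cv2.INTER_CUBIC))
```

```text
[ 0.52061974 -0.0963778   0.04704129] [-3.84946609  1.15545522  7.42479273] [0.09087407 1.67292585 0.01634979]
[ 90  89  92  89  89  89  91 124 189 220 224 223 228 225 227 228 229 230
 232 231 227 222 210 168 137 134 135 135 140 135]
```

Emit:
step_arm(plan="0 -0.02 0 0.1 0 0 0; 0 0 0 0 0 0 0; 0 0 0 0 0 0 0")

```text
clock: 9.75
tool_pos: [0.5204, -0.0964, 0.0462]
orientation: [180.0, -10.0, 1.1]
force: [-7.5, 1.0, 9.7]
opening: 0.0007
```

Run:
```python
from edge import *
o=telemetry.get_obs();print(o['tool_pos'],o['force'],o['moment'])
im=snapshot('wrist');cv2.imwrite('pics/w6.png',im)
print(im[140:170,330].mean(1).astype(int))
```

```text
[ 0.52041031 -0.09643836  0.04615569] [-7.45879092  1.02180399  9.65282708] [1.85956643e-01 2.11949071e+00 1.15848078e-03]
[ 88  88  91  90  88  90 131 195 224 225 225 226 227 228 228 228 231 229
 230 225 222 208 167 136 133 134 136 136 135 137]
```

View pics/w6.png

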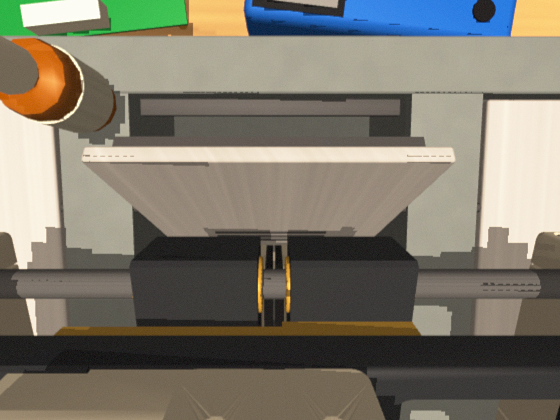

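The force rises steadily (9.7 N up and −7.5 N in x) while the cover no longer yields. That is far above the 2 N friction, so it's at the stop. I'll back off the face first, then go up.

Emit:
step_arm(plan="0 -0.4 0 -0.07 0 0 0; 0 -0.4 0 -0.07 0 0 0; 0 0 0 0 0 0 0; 0 0.17 0 -1 0 0 0; 0 0.34 0 -2 0 0 0; 0 0.34 0 -2 0 0 0; 0 0.34 0 -2 0 0 0; 0 0.6 0 -3.4 0 0 0; 0 0.6 0 -3.4 0 0 0; 0 0 0 0 0 0 0")

```text
clock: 10.63
tool_pos: [0.5163, -0.0962, 0.193]
orientation: [180.0, -10.6, 1.2]
force: [1.2, -0.4, 0.4]
opening: 0.0005
```

Run:
```python
from edge import *
o=telemetry.get_obs();print(o['tool_pos'],o['force'],o['moment'])
cv2.imwrite('pics/w7.png',snapshot('wrist'));cv2.imwrite('pics/s7.png',cv2.resize(snapshot('scene')[140:320,130:370],None,fx=3,fy=3,interpolation=cv2.INTER_CUBIC))
cv2.imwrite('pics/t7.png',snapshot('top'))
```

```text
[ 0.51632955 -0.09620708  0.19301093] [ 1.17828513 -0.42168634  0.43232255] [-0.01312946  0.29001127 -0.0151928 ]
```

View pics/w7.png

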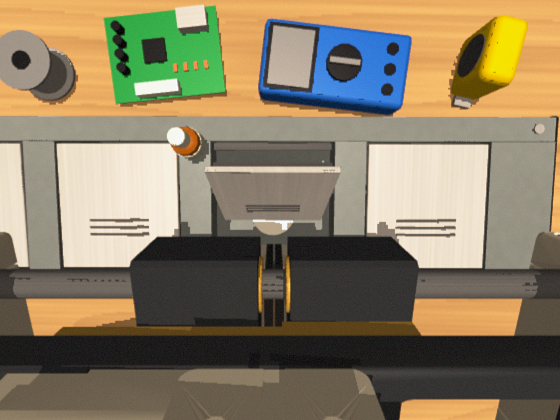

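View pics/s7.png

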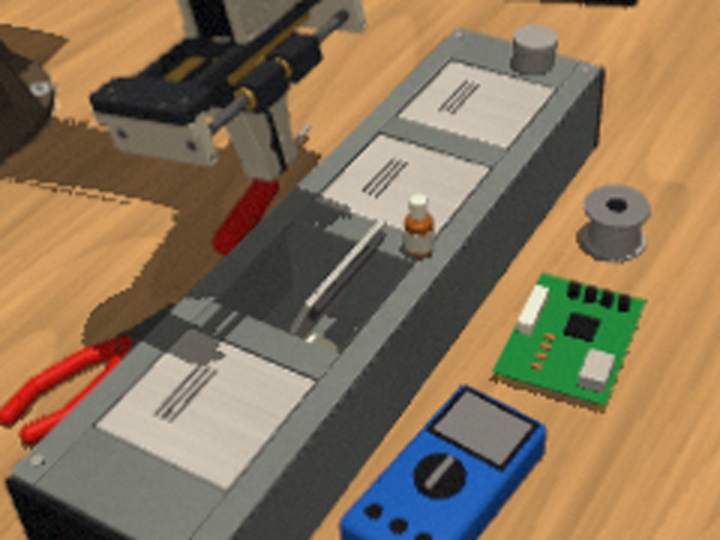

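Cover 3 stands open and the neighbours and bottle at (183,142) are unmoved. I'll move the arm aside for an unobstructed check.

Emit:
step_arm(plan="0 0 -3 -2.5 0 -5 0; 0 0 -3 -2.5 0 -5 0; 0 0 -4 0 0 0 0; 0 0 -4 0 0 0 0; 0 0 -4 0 0 0 0; 0 0 -4 0 0 0 0; 0 0 -4 0 0 0 0; 0 0 -4 0 0 0 0; 0 0 -4 0 0 0 0; 0 0 -4 0 0 0 0; 0 0 -4 0 0 0 0; 0 0 0 0 0 0 0")

```text
clock: 11.78
tool_pos: [0.4973, 0.3288, 0.2325]
orientation: [179.9, 0.1, 1.3]
force: [0.7, -0.6, -0.4]
opening: 0.0005
```

Run:
```python
from edge import *
t=snapshot('top');s=snapshot('scene');cv2.imwrite('pics/t8.png',t)
cv2.imwrite('pics/t8c.png',cv2.resize(t[185:275,290:395],None,fx=6,fy=6,interpolation=cv2.INTER_NEAREST))
cv2.imwrite('pics/s8.png',s)
cv2.imwrite('pics/s8c.png',cv2.resize(s[190:280,200:300],None,fx=6,fy=6,interpolation=cv2.INTER_NEAREST))
```

```text
(no output)
```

View pics/t8.png

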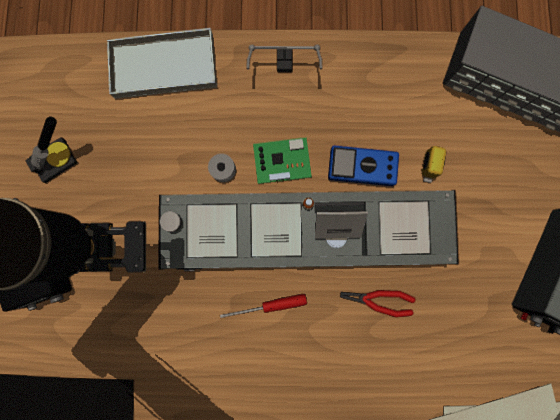

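View pics/t8c.png

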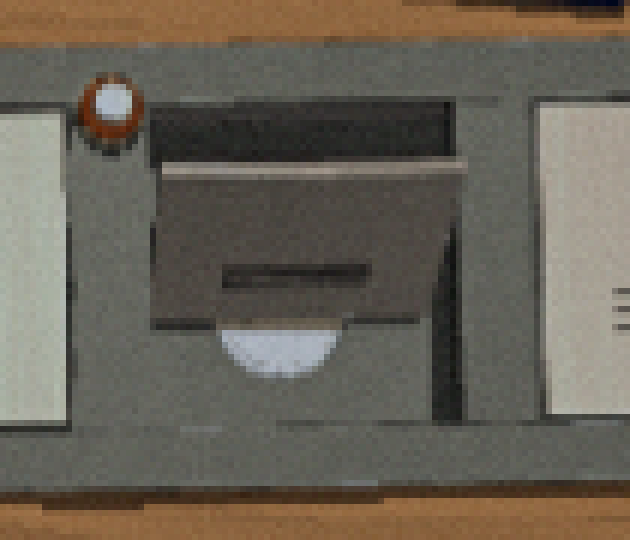

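View pics/s8c.png

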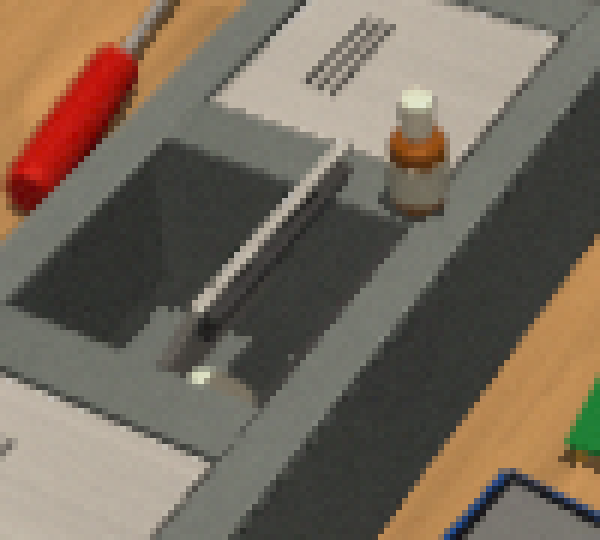

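Run:
```python
from edge import *
def rays(n,p):
    A=cast(n,p,.2)[0];B=cast(n,p,.0)[0];return A,B-A
def tri(pt,ps):
    A,u=rays('top',pt);B,v=rays('scene',ps);u/=np.linalg.norm(u);v/=np.linalg.norm(v)
    s=np.linalg.lstsq(np.c_[u,-v],B-A,rcond=None)[0]; P=A+u*s[0];Q=B+v*s[1];return (P+Q)/2,np.linalg.norm(P-Q)
for pt,ps in(((316.7,214.3),(255.5,213.4)),((367.6,213.6),(232,240.5)),((316.7,211.7),(258,213.6)),((367.6,211),(234,242))):
    P,e=tri(pt,ps);print(R.T@(P[:2]-c0),P[2]-.095,e)
for th in(1.0,1.05,1.13):print(th,'upper corner x,z',.0125+.04*np.cos(th),.04*np.sin(th))
# before/after bystanders
a=cv2.imread('pics/top0.png').astype(int);b=cv2.imread('pics/t8.png').astype(int)
d=np.abs(a-b).max(2)
for n,(x0,y0,x1,y1) in dict(bottle=(300,192,316,212),tin=(158,210,182,234),driver=(218,290,310,320),pliers=(338,285,418,320),reel=(205,150,240,185),board=(250,135,315,185),meter=(325,142,402,188),tape=(420,143,450,186)).items(): print(n,(d[y0:y1,x0:x1]>50).sum())
```

```text
[ 0.02693935 -0.01595377] 0.03176827616494507 0.00043676706772707093
[ 0.02816796 -0.11404209] 0.03438427098203839 0.0034737351780603468
[ 0.03242989 -0.01563384] 0.033066964523582515 0.000785554567111378
[ 0.03328096 -0.11451254] 0.032956700794725124 0.0032332995278785497
1.0 upper corner x,z 0.0341120922347256 0.03365883939231586
1.05 upper corner x,z 0.032402841915669084 0.03469692902376068
1.13 upper corner x,z 0.029566392317206296 0.03617648757515304
bottle 0
tin 0
driver 0
pliers 0
reel 0
board 0
meter 0
tape 0
```

Run:
```python
from plant import workorder, telemetry
o=telemetry.get_obs();print(o['clock'],o['force'])
print(workorder.close_job())
```

```text
11.8833 [-0.88515835 -0.51153949  0.04521943]
the job is handed in; nothing more can be done
None
```

Cover 3 has the free bay; I pushed it open to its stop, left it standing open, and handed the job in at 11.9 s.

- **Finding it:** With closed fingers I pressed lightly on covers 1, 2 and 3 in turn. Covers 1 and 2 stood firm at 10.5 N and 12 N with almost no give. Cover 3 gave way at about 2–3 N, so I did not touch cover 4.
- **Opening it:** I leaned the gripper 10° towards the robot to keep clear of the bottle and the rising rear edge. I pushed down until the force rose steadily to about 10 N up and 7.5 N sideways, well above the cover's 2 N friction. Then I backed off and moved the arm aside.
- **Tip depth:** The force rose only about 46–49 mm below the deck, not the 40 mm given. I put this down to the lean and the narrow tips, but that was a rough estimate.
- **Angle check:** The top and scene cameras put the rear edge about 32–34 mm above the deck, slightly under the expected 36 mm. Its position along x fits an angle of about 1.13 rad, so the two disagree by a few mm. That is within the camera error, and I take the cover to be at its stop.
- **Surroundings:** Comparing top views from before and after, no bystander moved. The arm was clear of everything at hand-in.

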